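# Park the rolling pin on the blue stripe of the pastry mat

### The arm

A 7-joint arm with a two-finger parallel gripper is mounted at the origin on the work surface; the furniture and walls round the work are solid. World frame = base frame: x ahead of the robot, y to its left, z up, the work surface at z = 0. Lengths are in m, angles in rad, forces in N, time in s.
With the tool pointing down it reaches from about 0.4 to 0.85 m from the base axis. Payload 10.4 kg.
Tool frame: the origin (TCP) lies on the centre line of the jaws, within the pads' length; the fingertips stand 17 mm ahead of it and the grasp point (between the pads) lies 2 mm behind it (ctrl.tcp_to_tips is the distance from the TCP to the fingertips, in m); z points along the fingers, y is the line along which they close (so a half turn about z gives the same grasp; the last joint's range is limited). The gripper opens to 87 mm and grips with 3 to 60 N. Pads are 19 mm wide; open, the fingers measure 117 mm over their backs; the gripper's body (75 mm by 190 mm) begins 51 mm behind the grasp point.
Start: joints at [1.314, 0.332, -0.065, 1.46, 0.022, 1.35, -0.088], TCP at [0.145, -0.608, 0.24] pointing down, gripper open.
Joint ranges: [-2.6, 2.6], [-0.5, 2.12], [-1.47, 1.34], [0.16, 2.42], [-1.27, 4.41], [0.06, 2.06], [-2.6, 2.6]. Speed limits (rad/s): [2.22, 2.22, 2.79, 2.79, 3.14, 3.14, 3.14].

### API

Orientations are given as [roll, pitch, yaw] about the fixed x, y, z axes, in that order (R = Rz(yaw) Ry(pitch) Rx(roll)).
In Python, from cell import ctrl gives the robot as it stands. Calls block until the motion is done:
- ctrl.move_pose(position, orientation): joint-space move of the TCP to a pose.
- ctrl.movel(position, ori=None, rate=0.15): straight line of the TCP; ori=None keeps the orientation; rate is the mean speed in m/s.
- ctrl.move_joints(angles): joint-space move.
- ctrl.move_gripper(opening): finger opening in m; the grip force is fixed at half the most; returns when the fingers have stopped.
- ctrl.wait(seconds).
- ctrl.ik(position, orientation): joint angles nearest the present ones, or None.
- ctrl.sense(): the state.
- ctrl.camera(name): name is "scene" or "top" or "wrist"; returns the picture (420x560x3 uint8, red, green, blue); there is no depth.
- ctrl.calibration(name): a dict with "vfov" (degrees; the focal length in pixels is half the picture's height over the tangent of half this angle, whatever the lens; pixels are square), "cx", "cy" (the principal point, pixels), "world_to_cam" (4x4, takes a point from world to camera coordinates); the wrist camera has in their place "mount" (4x4, takes a point from camera to tool coordinates, whose origin is the TCP and whose axes are the flange's). Camera axes: x right, y down, z forward; pixel columns grow to the right and rows downward; lengths in m; the calibration is good to about 2 mm. A picture is of the moment at which its call begins: read the wrist's pose just before it. calibration takes no time and is no camera call.
A pose or a line that the arm cannot do raises ctrl.MotionError and nothing moves.
- ctrl.job_done(): hands the job in; it is judged then, once.
The state is a dict: "t": time; "joint_pos": joint angles; "qvel": joint speeds; "effort": joint torques, N m; "tcp_pos": TCP position; "eef_rot": TCP orientation; "force": force on the tool from outside, world axes, zero at the start; "wrist_torque": the same for the moment, N m; "width": finger opening in m; "grip_force": force on a finger pad.
Only numpy, scipy, OpenCV 4.12 (cv2) and the standard library are available. Lean on these libraries where they do the work, as an engineer would, in place of code of your own. Each camera call takes 0.05 s, during which the arm holds its last target. There are 200 camera calls.

### The job

Clear the middle of the pastry mat: with the fingertips on top of the rolling pin, roll it over the mat until it rests centrally on the blue stripe and parallel to it, and leave it lying there. Touch only the upper half of the pin, really roll it (do not drag it along, pinch it or lift it), and do not disturb the two shakers and two bowls beside the mat.

Things in the scene. Friction and masses are not known exactly. Their poses are not given: they have to be found in the camera images.
- rolling_pin: loose wooden rolling pin, about 0.45 kg: barrel 60 mm in diameter, 200 mm long, a 26 mm thick handle at each end, 298 mm in all. Origin on its axis at mid length (33 mm above the worktop, barrel top at 63 mm); x runs along the pin; y and z turn as it rolls. A little rolling resistance: it stays where it stops. A fingertip carried on its top moves twice as far as the pin.
- blue_stripe: the target: flat printed blue stripe across the mat, 190 mm long (its x axis), 30 mm wide (its y axis); origin at its centre on the mat's surface. Near one end of the mat, 80 to 150 mm from where the pin starts, to its left or right; the pin starts within 3 degrees of parallel to it.
- yellow_stripe: the same stripe in yellow near the mat's other end; not the target.
- mat: grey pastry mat, 240 mm (x) by 360 mm (y) by 3 mm, fixed to the worktop; origin at the centre of its underside; the stripes run along its x axis and the pin rolls along its y axis.
- salt_shaker: bystander: loose salt shaker, 44 mm in diameter, 90 mm tall, beyond the pin's far end; origin at the centre of its underside.
- pepper_shaker: bystander: loose pepper shaker, 44 mm in diameter, 90 mm tall, beyond the pin's far end; origin at the centre of its underside.
- bowl_left: bystander: loose dip bowl, 105 mm in diameter, 58 mm tall, beyond the left (+y) end of the mat; origin at the centre of its underside.
- bowl_right: bystander: loose dip bowl, 105 mm in diameter, 58 mm tall, beyond the right (-y) end of the mat; origin at the centre of its underside.

How it is judged:
By the outcome, as a careful person would: the job done as asked, in the order asked, and still so for the second after the job is handed in, with the robot touching nothing.
It also fails if it takes over 58 s, if anything falls off the work surface, if the arm or the gripper's body presses on something with over 40 N, if the wrist force passes 120 N, or if a joint passes its speed limit or range.

## Working session

There is one attempt and no reset: what is moved stays moved. The work goes in short steps, each a Python script; the robot and the scene stay as the last script left them, time stands still between calls to the robot, and variables do not carry over. Pictures are saved under pics/ and viewed, at most 10 in all, crops included, and the job is handed in when it is done.

```bash
ls; mkdir -p pics; python3 - <<'E'
from cell import ctrl
import cv2,numpy as np
for n in("top","scene"):
    cv2.imwrite(f"pics/{n}0.png",ctrl.camera(n)[:,:,::-1]); print(n,ctrl.calibration(n))
s=ctrl.sense();print(s["t"],s["tcp_pos"],s["eef_rot"],s["width"],ctrl.tcp_to_tips)
E
```

```text
pics
top {'vfov': 48.12432595673065, 'cx': 279.74787770473984, 'cy': 212.68734361867476, 'world_to_cam': array([[ 0.00781598, -0.99991584, -0.01035498,  0.0258811 ],
       [-0.98695885, -0.00604887, -0.16085905,  0.58550292],
       [ 0.16078288,  0.01147721, -0.98692307,  1.15395826],
       [ 0.        ,  0.        ,  0.        ,  1.        ]])}
scene {'vfov': 43.02027324889152, 'cx': 276.75734090093613, 'cy': 222.37132938429906, 'world_to_cam': array([[-0.8609532 , -0.50803447,  0.02570162,  0.48978515],
       [-0.22200133,  0.32979954, -0.91757706,  0.17051039],
       [ 0.45768439, -0.7956967 , -0.3967263 ,  1.10780792],
       [ 0.        ,  0.        ,  0.        ,  1.        ]])}
0.1 [ 0.14474344 -0.60769009  0.23884783] [-3.14038441e+00  4.44313258e-05  2.33868276e-01] 0.08695029160399337 0.017
```

View pics/top0.png

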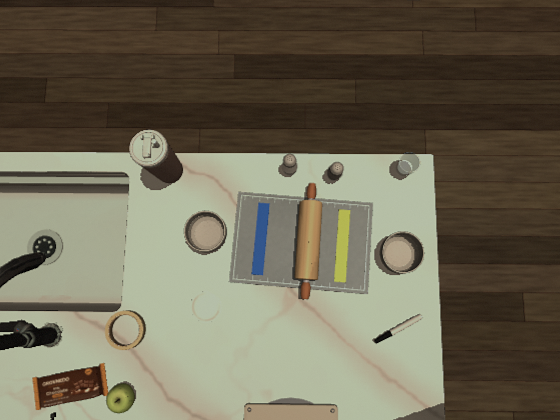

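View pics/scene0.png

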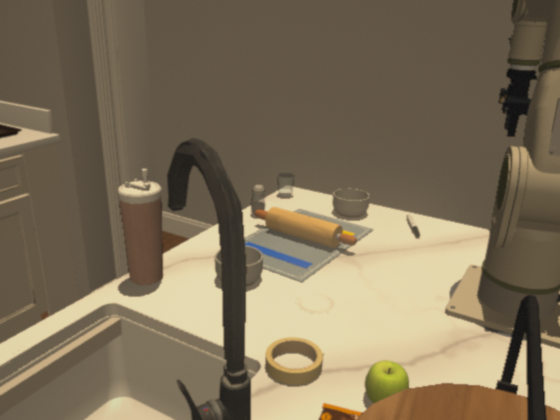

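```bash
cat > h.py <<'E'
from cell import ctrl
import cv2,numpy as np
def back(n,uv,z):
    c=ctrl.calibration(n);f=210/np.tan(np.radians(c["vfov"]/2));W=c["world_to_cam"]
    uv=np.atleast_2d(uv).astype(float);d=np.c_[(uv[:,0]-c["cx"])/f,(uv[:,1]-c["cy"])/f,np.ones(len(uv))]@W[:3,:3]
    o=-W[:3,:3].T@W[:3,3]
    return (o+d*((z-o[2])/d[:,2])[:,None])[:,:2]
def blob(m):
    n,l,s,_=cv2.connectedComponentsWithStats(m.astype(np.uint8)); k=1+s[1:,4].argmax()
    v,u=np.nonzero(l==k); return np.c_[u,v]
def rect(p):  # centre, yaw of long side (about +x), size
    r=cv2.minAreaRect((p*1000).astype(np.float32)); b=cv2.boxPoints(r)
    e=[b[1]-b[0],b[2]-b[1]]; e.sort(key=np.linalg.norm); d=e[1]*np.sign(e[1][0])
    return np.round(p.mean(0),4),np.array(r[0])/1000,round(float(np.degrees(np.arctan2(d[1],d[0]))),2),[round(float(np.linalg.norm(x))) for x in e]
def look(show=True):
    im=ctrl.camera("top"); hsv=cv2.cvtColor(im,cv2.COLOR_RGB2HSV); H,S,V=[hsv[:,:,i].astype(int) for i in range(3)]
    roi=np.zeros(H.shape,bool); roi[178:305,215:380]=1
    out={}
    for k,m,z in(("blue",(H>100)&(H<130)&(S>110),.003),("yellow",(H>23)&(H<35)&(S>110),.003),
                 ("barrel",(H>8)&(H<22)&(S>70)&(V>110),.033),("pin",(H<22)&(S>70),.033)):
        m=m&roi
        if m.sum()<50: continue
        b=blob(m); p=back("top",b,z); mean,c,y,sz=rect(p)
        # line fit through row midpoints
        out[k]=(mean,c,y,sz)
        if k in("barrel","pin","blue"):
            pc=cv2.fitLine(p.astype(np.float32),cv2.DIST_L2,0,.01,.01).ravel(); pc=pc*np.sign(pc[0]); out[k]+=(round(float(np.degrees(np.arctan(pc[1]/pc[0]))),2),)
        if show: print(k,len(b),*out[k])
    return im,out
E
python3 - <<'E'
from h import *
im,o=look()
cv2.imwrite("pics/crop0.png",cv2.resize(im[140:310,180:430,::-1],None,fx=3.2,fy=3.2,interpolation=cv2.INTER_CUBIC))
print(back("top",[[289,158],[336,164]],.09),back("top",[[206,231],[401,251]],.05))
E
```

```text
blue 784 [0.5235 0.0815] [0.52450232 0.08141474] -4.62 [29, 189] -4.58
yellow 817 [ 0.5068 -0.1326] [ 0.50807495 -0.13259973] -4.45 [30, 190]
barrel 1530 [ 0.521  -0.0456] [ 0.52109198 -0.04545062] -4.3 [54, 203] -4.29
pin 1750 [ 0.5201 -0.0429] [ 0.520013   -0.04295881] -3.67 [60, 205] -3.72
[[ 0.71762413  0.00733266]
 [ 0.70269066 -0.11033158]] [[ 0.53667895  0.21671425]
 [ 0.48936567 -0.27510009]]
```

View pics/crop0.png

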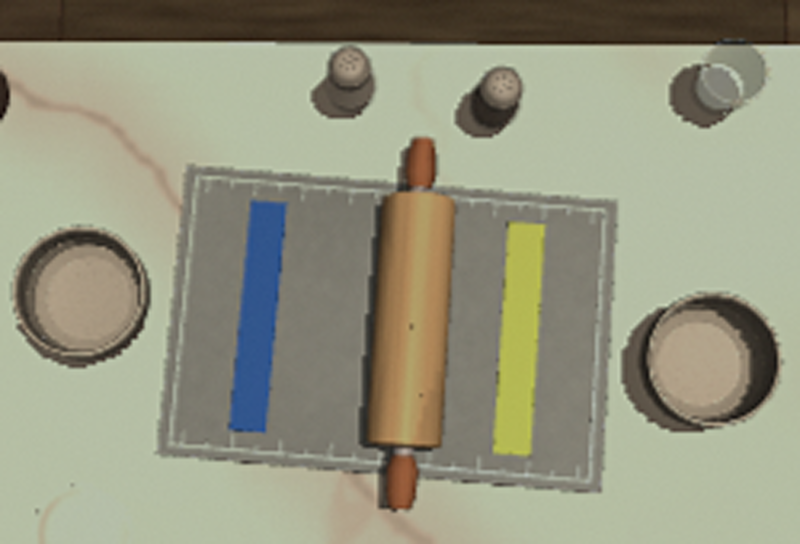

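```bash
cat >> h.py <<'E'
YM=np.radians(-4.55); UX=np.array([np.cos(YM),np.sin(YM)]); UY=np.array([-UX[1],UX[0]])
def ori(yaw,half): return [np.pi,0,yaw+half*np.pi/2]
def stroke(p,d,half,y0,y1,target=10,zc=.0825,rate=.08):
    """p pin centre xy; roll it by d along its normal (start yaw y0, end yaw y1)"""
    ym=(y0+y1)/2; n=np.array([-np.sin(ym),np.cos(ym)])
    a=p-n*d/2; b=a+2*d*n
    ctrl.movel([*a,.098],ori(y0,half),rate=.25)
    ctrl.movel([*a,zc],rate=.1)
    z=zc
    while z>.0755:
        f=ctrl.sense()["force"][2]
        if f>target: break
        z-=.0005; ctrl.movel([*a,z],rate=.02)
    f0=ctrl.sense()["force"]
    ctrl.movel([*b,z],ori(y1,half),rate=rate); f1=ctrl.sense()["force"]
    ctrl.wait(.1)
    ctrl.movel([*b,.098],rate=.2)
    print("stroke z",round(z,4),"f",f0.round(1),f1.round(1),"t",ctrl.sense()["t"])
    return z
E
python3 - <<'E'
from h import *
p=np.array([.520,-.043]); y=np.radians(-3.7)
q0=ctrl.sense()["joint_pos"]
for h in(1,-1):
    for pp in([.52,-.05,.08],[.53,.1,.08],[.52,-.05,.25]):
        q=ctrl.ik(pp,ori(y,h)); print(h,None if q is None else np.round(q,2))
E
```

```text
1 [ 0.72  0.38 -0.82  1.87  0.32  1.03 -0.3 ]
1 [ 0.58  0.51 -1.03  1.82  0.49  1.09 -0.7 ]
1 [ 0.75  0.18 -0.82  1.68  0.13  1.34 -0.16]
-1 [-1.02  0.66  1.33  1.95 -0.72  1.12 -2.59]
-1 [ 0.71  0.64 -1.24  1.82  0.66  1.18  2.32]
-1 None
```

```bash
python3 - <<'E'
from h import *
p=np.array([.5203,-.043]); y=np.radians(-3.7)
ctrl.move_pose([.52,-.05,.2],ori(y,1))
print(ctrl.sense()["t"],ctrl.sense()["force"].round(1))
ctrl.movel([.52,-.05,.11],rate=.25)
stroke(p,.014,1,y,y-np.radians(1.0))
im,o=look()
cv2.imwrite("pics/a.png",cv2.resize(im[140:310,180:430,::-1],None,fx=3.2,fy=3.2,interpolation=cv2.INTER_CUBIC))
cv2.imwrite("pics/w.png",ctrl.camera("wrist")[:,:,::-1])
E
```

```text
2.5417 [ 0.1 -0.1  0.9]
stroke z 0.0795 f [-3.8 -0.1 10.8] [-3.9  0.4  9.9] t 5.9583
blue 789 [0.5235 0.0813] [0.52471692 0.08123231] -4.62 [29, 189] -4.42
yellow 120 [ 0.5797 -0.1448] [ 0.57035779 -0.14194046] -0.75 [21, 61]
barrel 5777 [ 0.4998 -0.0834] [ 0.49813443 -0.08225708] 15.87 [137, 331] 19.72
pin 7210 [ 0.4982 -0.0721] [ 0.49770673 -0.06332742] 16.91 [175, 345] 18.64
```

View pics/a.png

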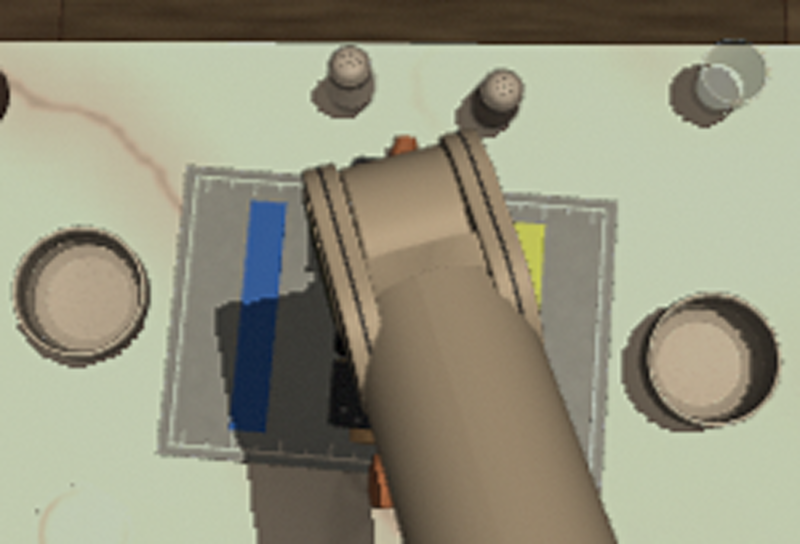

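View pics/w.png

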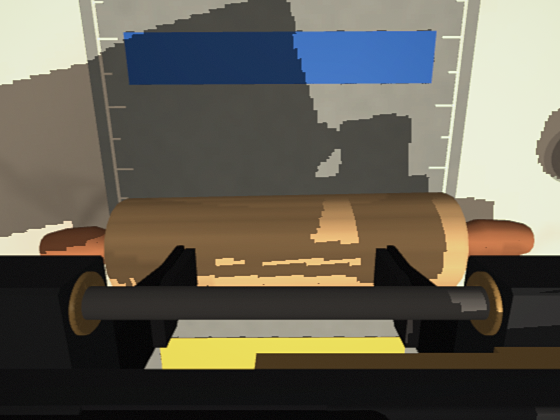

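```bash
python3 - <<'E'
from h import *
r=np.radians
p=np.array([.5203,-.043]); ys=[-4.2,-5.2,-5.8,-5.8]
p=p+.014*np.array([-np.sin(r(-4.2)),np.cos(r(-4.2))])
for i in range(3):
    stroke(p,.015,1,r(ys[i]),r(ys[i+1])); m=r((ys[i]+ys[i+1])/2)
    p=p+.015*np.array([-np.sin(m),np.cos(m)])
print("pred",p)
s=ctrl.sense()["tcp_pos"]; ctrl.movel([s[0],s[1],.2],rate=.4)
ctrl.movel([.40,-.30,.25],rate=.4)
im,o=look(); print(ctrl.sense()["t"])
cv2.imwrite("pics/b.png",cv2.resize(im[140:310,180:430,::-1],None,fx=3.2,fy=3.2,interpolation=cv2.INTER_CUBIC))
E
```

```text
stroke z 0.0795 f [-4.  -0.3 10.2] [-5.   0.7 11. ] t 8.9917
stroke z 0.079 f [-6.3  0.1 16. ] [-8.9  0.6 17.3] t 12.175
stroke z 0.0795 f [-4.6 -0.1 10.7] [-9.2  0.2 13.9] t 15.1083
pred [0.52550794 0.01576612]
blue 784 [0.5236 0.0815] [0.52449762 0.08132607] -4.54 [29, 189] -4.55
yellow 813 [ 0.5068 -0.1327] [ 0.50804535 -0.13280817] -4.52 [29, 190]
barrel 1621 [0.5264 0.0137] [0.5256665  0.01392548] -4.26 [56, 203] -4.28
pin 1783 [0.525  0.0157] [0.52457318 0.01586596] -3.95 [60, 206] -4.02
16.5917
```

View pics/b.png

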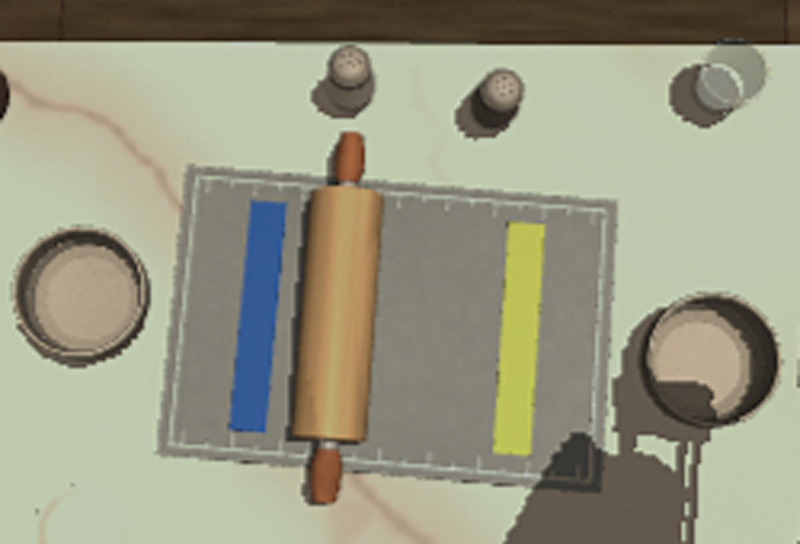

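```bash
python3 - <<'E'
from h import *
r=np.radians
p=np.array([.5246,.0158]); y=r(-4.0); n=np.array([-np.sin(y),np.cos(y)])
ctrl.movel([*(p-.0075*n),.2],ori(y,1),rate=.4); ctrl.movel([*(p-.0075*n),.105],rate=.3)
for i in range(4):
    stroke(p,.0145,1,y,y); p=p+.0145*n
print("pred",p)
s=ctrl.sense()["tcp_pos"]; ctrl.movel([s[0],s[1],.2],rate=.4)
ctrl.movel([.40,-.30,.25],rate=.4)
im,o=look(); print(ctrl.sense()["t"])
cv2.imwrite("pics/c.png",cv2.resize(im[140:310,180:430,::-1],None,fx=3.2,fy=3.2,interpolation=cv2.INTER_CUBIC))
E
```

```text
stroke z 0.079 f [-6.7  0.5 15.6] [-6.4  0.4 15.4] t 21.2167
stroke z 0.079 f [-5.8  0.1 15.1] [-5.9 -0.3 15.2] t 24.3833
stroke z 0.0795 f [-2.5 -0.5 10.2] [-4.1  0.3  9.9] t 27.3
stroke z 0.079 f [-6.2 -0.8 14. ] [-5.8  0.9 16. ] t 30.4667
pred [0.52864588 0.07365871]
yellow 814 [ 0.5069 -0.1327] [ 0.50807739 -0.13260764] -4.44 [30, 190]
barrel 1687 [0.5277 0.0734] [0.52991028 0.07333156] -3.98 [56, 204] -4.36
pin 1841 [0.5269 0.0749] [0.52892639 0.07480197] -3.82 [60, 206] -3.99
32.0917
```

View pics/c.png

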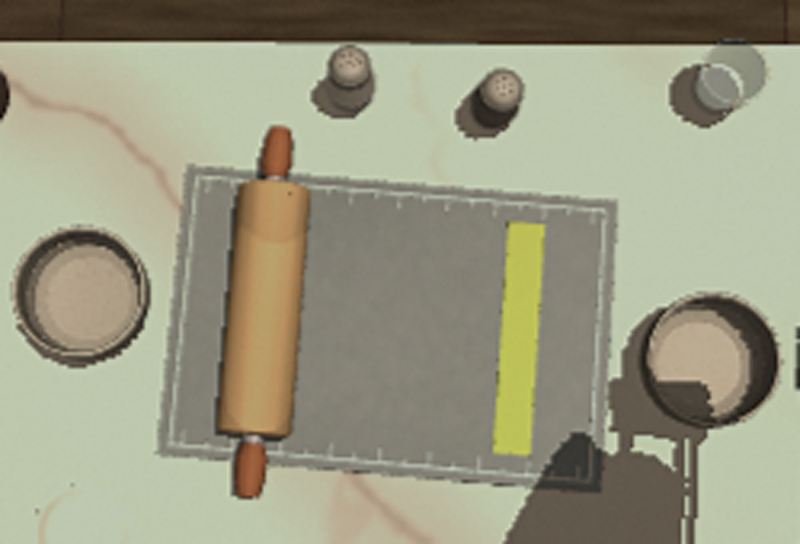

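```bash
python3 - <<'E'
from h import *
r=np.radians
p=np.array([.5285,.0745]); y=r(-4.0); n=np.array([-np.sin(y),np.cos(y)])
ctrl.movel([*(p-.003*n),.2],ori(y,1),rate=.4); ctrl.movel([*(p-.003*n),.105],rate=.3)
stroke(p,.0065,1,y,r(-5.5),target=14,rate=.04)
s=ctrl.sense()["tcp_pos"]; ctrl.movel([s[0],s[1],.2],rate=.4)
ctrl.movel([.40,-.30,.25],rate=.4)
im,o=look(); print(ctrl.sense()["t"])
cv2.imwrite("pics/d.png",cv2.resize(im[140:310,180:430,::-1],None,fx=3.2,fy=3.2,interpolation=cv2.INTER_CUBIC))
E
```

```text
stroke z 0.079 f [-5.8 -0.3 15.2] [-4.1  2.1 13.6] t 36.8333
yellow 814 [ 0.5068 -0.1327] [ 0.5080473  -0.13270473] -4.55 [29, 190]
barrel 1662 [0.5284 0.081 ] [0.53057019 0.08044118] -4.78 [56, 203] -5.01
pin 1819 [0.5274 0.0822] [0.52934161 0.08208185] -4.4 [60, 206] -4.42
38.4667
```

View pics/d.png

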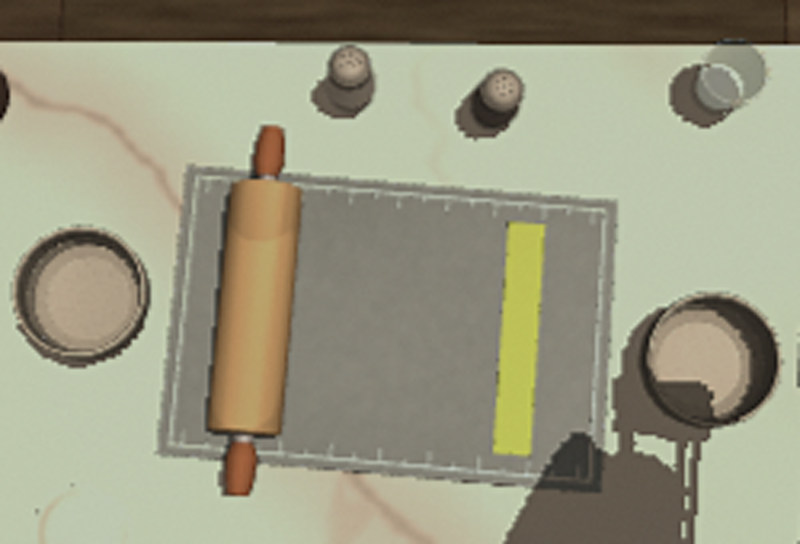

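```bash
python3 -c "
from cell import ctrl
print(ctrl.job_done())"
```

```text
the job is handed in; nothing more can be done
None
```

The rolling pin was rolled onto the blue stripe and left there, and the job is handed in. By the top camera it lies about 1 mm off the stripe's centre line, within 0.3° of parallel, and about 4–5 mm off centre along the stripe. The shakers and bowls look unmoved, and the clock read 38.5 s just before hand-in.

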